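# Charge the grinding-ball dispenser and hold its gate at the third click

## Task

Tip all five steel grinding balls out of the aluminium scoop into the dispenser's hopper while its knob is still at home, and set the empty scoop back down upright on the worktop, clear of the dispenser. Then take the knob on the dispenser and turn it clockwise to the third click after home, without running on to the fourth, so that the gate lets the balls drop into the clear chamber below; the knob springs back if it is let go, so finish while holding it there. Leave the other things where they stand.

Things in the scene. Friction and masses are not known exactly. Their poses are not given: they have to be found in the camera images.
- dispenser: Fixed ball dispenser, 225 x 110 mm on plan, origin on the worktop under its middle. Its +x end carries a square steel hopper tower 104 x 110 mm, rim 158 mm high, above a clear-walled chamber; its -x end (towards the robot) is a grey pod 92 x 92 mm, 115 mm high, with the knob upright on its top. Its yaw varies by up to about 0.2 rad.
- hopper_mouth (a point): Centre of the hopper's open mouth, 155 mm above the worktop, 62 mm along dispenser +x. Opening 98 mm (dispenser x) by 104 mm (y); the walls inside slope to a throat 38 x 64 mm, closed at the bottom by a sliding steel gate plate whose top is 84.5 mm above the worktop. Axes as the dispenser's.
- collector (a point): Centre of the floor (6 mm above the worktop) of the clear-walled chamber under the gate, straight below the hopper's mouth; the balls must end in it.
- knob_grip (a point): On the knob's upright axis at grip height, 150 mm above the worktop, 65 mm along dispenser -x. The knob is a black bar 46 mm long, 14 mm thick, 126 to 164 mm above the worktop, on a round skirt 50 mm across; grip the bar across its 14 mm. The point turns with the knob; its x axis lies along the bar to the white-lined pointer nose, at home 0.63 rad anticlockwise from dispenser +x.
- dial_centre (a point): Centre of the fixed dial disc under the knob, 118 mm above the worktop; axes as the dispenser's. A thick black mark shows home, a thin mark each click, 24 degrees (0.419 rad) apart, clockwise. The gate opens 50 mm per rad of knob; only near the third click is it wide enough for all the balls to fall.
- knob_part (a joint): Knob angle, rad: 0 at home (where it starts, against a stop), grows turning clockwise seen from above, end stop 2.2. Clicks (dips in torque) at 0.419, 0.838, 1.257 (third), 1.676, 2.094; third: bar at -0.63 rad from dispenser +x. A return spring (0.05 N m at home, 0.08 at the third) with 0.04 N m of click ripple drives it home when let go; a 25 N grip holds it.
- scoop: Loose aluminium scoop, 0.14 kg empty, 66 mm wide (x), 115 mm long (y, from -60 to +55 mm), origin centre of its underside, standing on its 3 mm side walls 40 mm high. Open at its +y end, where it pours. Its floor rises by 10 degrees from the closed -y end to the lip, so the balls lie at the closed end until it is tipped more than 10 degrees.
- scoop_grip (a point): Grip point in the middle of the scoop's upright handle plate at its closed end: scoop (0, -55, +55) mm. The plate is 10 mm thick (y), 50 mm wide (x), top 80 mm above the underside; grip it across its thickness from above, one finger inside the scoop. Axes as the scoop's.
- scoop_lip (a point): Middle of the pouring edge: scoop (0, +55, +24.5) mm; axes as the scoop's.
- ball0: Loose steel grinding ball, 18 mm across, 24 g, one of five alike; origin at its centre. Starts in the scoop against its closed end.
- ball1: Loose steel grinding ball, 18 mm across, 24 g, one of five alike; origin at its centre. Starts in the scoop against its closed end.
- ball2: Loose steel grinding ball, 18 mm across, 24 g, one of five alike; origin at its centre. Starts in the scoop against its closed end.
- ball3: Loose steel grinding ball, 18 mm across, 24 g, one of five alike; origin at its centre. Starts in the scoop against its closed end.
- ball4: Loose steel grinding ball, 18 mm across, 24 g, one of five alike; origin at its centre. Starts in the scoop against its closed end.
- immersion_oil: Bystander: small brown bottle with a black cap, 27 mm across, 62 mm high, loose, in front of the microscope; origin centre of underside.
- tally_counter: Bystander: hand tally counter, 65 x 55 x 18 mm, loose, on the worktop left of the microscope; origin centre of underside.
- specimen_jar: Bystander: clear jar, 51 mm across, 64 mm high, loose, at the back right; origin centre of underside.

How it is judged:
By the outcome, as a careful person would: the job done as asked, in the order asked, and still so for the second after the job is handed in, while the arm keeps its last pose, push and grip.
It also fails if it takes over 72 s, if anything falls off the work surface, if the arm or the gripper's body presses on something with over 40 N, if the wrist force passes 120 N, or if a joint passes its speed limit or range.

## Robot

A 7-joint arm with a two-finger parallel gripper is mounted at the origin on a cart in front of the work surface, level with it; the furniture and walls round the work are solid. World frame = base frame: x ahead of the robot, y to its left, z up, the work surface at z = 0. Lengths are in m, angles in rad, forces in N, time in s.
With the tool pointing down it reaches from about 0.4 to 0.875 m from the base axis. Payload 6.5 kg.
Tool frame: the origin (TCP) lies at the very end of the fingers, on their centre line; the grasp point (between the pads) lies ctrl.hold_point_z behind it (ctrl.hold_point_z is the distance from the TCP to the grasp point, in m); z points along the fingers, y is the line along which they close (so a half turn about z gives the same grasp; the last joint's range is limited). The gripper opens to 88 mm and grips with 3 to 60 N. Pads are 18 mm wide; open, the fingers measure 123 mm over their backs; the gripper's body (75 mm by 187 mm) begins 45 mm behind the grasp point.
Start: joints at [1.046, 0.536, -0.004, 1.538, 0.003, 1.067, -0.071], TCP at [0.288, -0.583, 0.239] pointing down, gripper open.
Joint ranges: [-2.7, 2.7], [-0.37, 2.16], [-1.27, 1.26], [0.24, 2.4], [-1.31, 4.45], [0.19, 1.91], [-2.76, 2.76]. Speed limits (rad/s): [2.39, 2.39, 3.14, 3.14, 3.14, 3.14, 3.14].

## Interface

Orientations are given as a unit quaternion [w, x, y, z].
In Python, from rig import ctrl gives the robot as it stands.
- The arm moves only by the tool move_arm, never from a script. Its argument "rows" is a list of rows, each an object of numbers: "rx", "ry", "rz": the turn, a rotation vector about the tool's x, y, z in units of 60 degrees (1.0 is 60 degrees); "x", "y", "z": the shift along the tool's x, y, z in units of 0.25 m (1.0 is 0.25 m); "claw": the closure, from 0 (fully open) to 1 (shut). In form: [{"rx": .., "ry": .., "rz": .., "x": .., "y": .., "z": .., "claw": ..}, ...]. A call has 1 to 20 rows; each row is the pose to reach, as a shift and turn from the pose commanded when the call began, along the tool's axes at that moment; what a row does not reach only later rows make up. A row lasts 1/12 s, in which the tool goes at most 41.7 mm and 7.16 degrees, less where a joint would pass 70% of its speed; a pose out of reach is approached as far as the arm can. A call with a number of a shift or a turn outside -1 to 1 is refused whole. A call with a gripper value outside its range is refused whole. The fingers move at their own pace and stop on an object; the grip force is fixed at half the most. Time passes only in rows, so rows that repeat a pose let the fingers close. It gives the time, the measured TCP pose, the force, the opening and the grip force at its end, in the units of the state.
- ctrl.get_obs(): the state, without advancing time (a new reading comes with each control period).
- ctrl.get_image(name): name is "scene" or "top" or "wrist"; returns (picture, depth): 480x640x3 uint8, red, green, blue; 480x640 float32, m along the optical axis (not along the pixel's ray), 0 where there is no reading.
- ctrl.camera_params(name): a dict with "K" (3x3 intrinsics, pixels), "D" ([k1, k2, p1, p2, k3] as OpenCV has them; the pictures are not rectified), "pose" (4x4, takes a point from camera to world coordinates). Camera axes: x right, y down, z forward; pixel columns grow to the right and rows downward; lengths in m; the calibration is good to about 2 mm. A picture is of the moment at which its call begins: read the wrist's pose just before it. camera_params takes no time and is no camera call; for the wrist camera it gives the pose at the moment of the call.
- ctrl.job_done(): hands the job in; it is judged then, once.
The state is a dict: "time": time; "qpos": joint angles; "dq": joint speeds; "joint_efforts": joint torques, N m; "ee_pos": TCP position; "tcp_rot": TCP orientation; "force": force on the tool from outside, world axes, zero at the start; "moment": the same for the moment, N m; "gripper_width": finger opening in m; "grasp_force": force on a finger pad.
Only numpy, scipy, OpenCV 4.12 (cv2) and the standard library are available. Lean on these libraries where they do the work, as an engineer would, in place of code of your own. Each camera call takes 0.05 s, during which the arm holds its last target. There are 200 camera calls.

## Working session

There is one attempt and no reset: what is moved stays moved. The work goes in short steps, Python scripts to look and compute and a tool call to move; the robot and the scene stay as the last step left them, time stands still between calls to the robot, and variables do not carry over. Pictures are saved under pics/ and viewed, at most 10 in all, crops included, and the job is handed in when it is done.

Besides the shell and the picture viewer there is one more tool, called after "Call:" as name(argument=value, ...), one argument or row to a line, values as JSON. move_arm: Moves the arm, as the interface text tells. Shifts and turns lie within -1 to 1; 1 stands for 0.25 m of shift or 60 degrees of turn. Its arguments: {"type":"object","properties":{"rows":{"type":"array"}},"required":["rows"]}

```bash
mkdir -p pics; ls; cat > h.py <<'E'
import numpy as np, cv2
from scipy.spatial.transform import Rotation as R
from rig import ctrl
def save(name,img): cv2.imwrite(f'pics/{name}.png',img[:,:,::-1])
def ray(p,uv):
    q=cv2.undistortPoints(np.array(uv,float).reshape(-1,1,2),np.array(p['K']),np.array(p['D'])).reshape(-1,2)
    d=np.c_[q,np.ones(len(q))]; T=np.array(p['pose']); return T[:3,3],d@T[:3,:3].T
def plane(p,uv,z):
    o,d=ray(p,uv); return o+d*((z-o[2])/d[:,2])[:,None]
def cloud(p,depth):
    v,u=np.mgrid[:480,:640]; uv=np.c_[u.ravel(),v.ravel()]
    o,d=ray(p,uv); return (o+d*depth.ravel()[:,None]).reshape(480,640,3)
E
python3 - <<'E'
from h import *
o=ctrl.get_obs(); print(o, ctrl.hold_point_z)
for n in ['top','scene']:
    im,d=ctrl.get_image(n); p=ctrl.camera_params(n); save(n+'0',im); np.savez(f'{n}0.npz',im=im,d=d,**{k:np.array(v) for k,v in p.items()})
    print(n,np.round(p['pose'],3).tolist(),p['K'])
E
```

```text
pics
{'time': 0.0, 'qpos': array([ 1.04581398,  0.53713954, -0.00444559,  1.53884433,  0.00265128,
        1.06730522, -0.07118725]), 'dq': array([-1.76866563e-03,  2.80229495e-05, -3.67130208e-04, -7.86552143e-04,
       -2.78121846e-04, -1.26606427e-04,  6.34857801e-04]), 'joint_efforts': array([-6.05966252e-04, -5.70981789e+01,  9.90725532e-01, -2.51603454e+01,
       -5.61486965e-02,  1.77909771e-02,  1.55263215e-04]), 'ee_pos': array([ 0.28756578, -0.58225647,  0.23786751]), 'tcp_rot': array([-8.00692751e-04,  9.73791544e-01,  2.27440792e-01, -2.71999034e-04]), 'force': array([-0.18662073, -1.05458511,  1.10250701]), 'moment': array([-0.00095517,  0.00816428,  0.00622426]), 'grasp_force': 0.0, 'gripper_width': 0.08817964634792352} 0.0187
top [[-0.01, -0.997, 0.076, 0.49], [-1.0, 0.01, -0.004, -0.051], [0.003, -0.076, -0.997, 1.199], [0.0, 0.0, 0.0, 1.0]] [[491.65348971   0.         327.14436891]
 [  0.         491.65348971 240.59632945]
 [  0.           0.           1.        ]]
scene [[-0.882, -0.286, 0.374, -0.047], [-0.471, 0.516, -0.716, 1.069], [0.012, -0.807, -0.59, 1.055], [0.0, 0.0, 0.0, 1.0]] [[553.17143912   0.         311.30194658]
 [  0.         553.17143912 244.11115458]
 [  0.           0.           1.        ]]
```

View pics/top0.png

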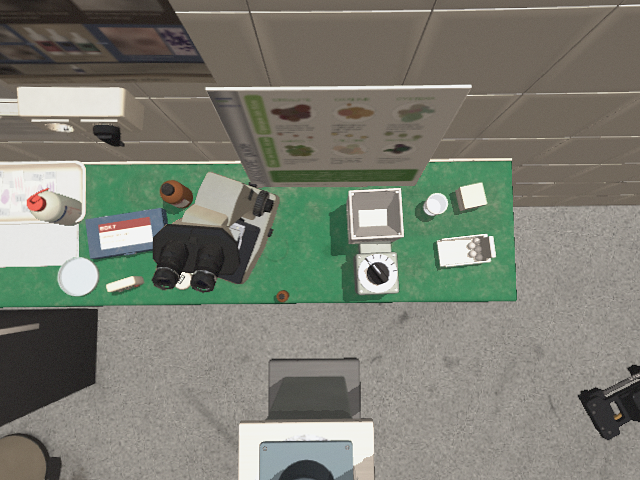

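View pics/scene0.png

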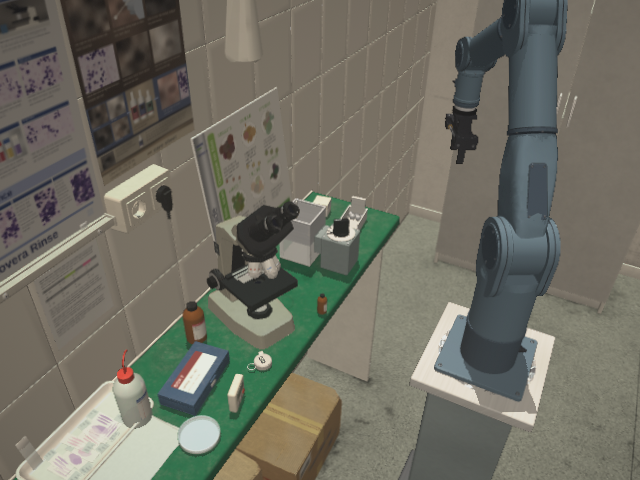

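The top view shows the hopper around (375,214), the knob at (377,272) and the scoop at (466,250) with its balls at the right-hand (−y) end. The oil bottle is at (282,296) and the jar at (436,204). The scene view agrees with this. Next I'll measure from depth.

```bash
python3 - <<'E'
from h import *
z=dict(np.load('top0.npz')); P=cloud(z,z['d']); np.save('P.npy',P)
im=z['im']
c=cv2.resize(im[180:310,335:525],None,fx=4,fy=4,interpolation=cv2.INTER_CUBIC); save('crop',c)
H=P[...,2]; roi=np.zeros((480,640),bool); roi[180:305,340:515]=1
def rep(n,m):
    n_,l,s,c=cv2.connectedComponentsWithStats((m&roi).astype(np.uint8))
    for i in range(1,n_):
        if s[i,4]<25: continue
        q=P[l==i]; (cx,cy),(w,h),a=cv2.minAreaRect((q[:,:2]*1000).astype(np.float32))
        print(n,s[i].tolist(),'ctr',round(cx,1),round(cy,1),'wh',round(w,1),round(h,1),'ang',round(a,1),'z',np.round(np.percentile(q[:,2],[5,50,95])*1000,1))
rep('rim',(H>.148)&(H<.166)); rep('pod',(H>.105)&(H<.123)); rep('scoop',(H>.033)&(H<.045)); rep('handle',(H>.06)&(H<.09)); rep('low',(H>.008)&(H<.12))
print(np.nanmedian(P[270:285,420:430].reshape(-1,3),axis=0))
E
```

```text
rim [349, 188, 55, 52, 647] ctr 626.9 -159.9 wh 107.1 112.8 ang 2.1 z [148.8 155.8 159.7]
rim [371, 263, 18, 20, 150] ctr 500.5 -164.8 wh 45.0 14.4 ang 38.5 z [155.2 162.4 164.9]
pod [354, 198, 42, 35, 426] ctr 627.1 -160.6 wh 73.1 88.0 ang 2.5 z [106.  114.5 122.3]
pod [356, 246, 43, 49, 1346] ctr 506.5 -164.7 wh 104.8 92.0 ang 2.3 z [108.2 115.6 120.1]
scoop [340, 180, 46, 3, 74] ctr 719.1 -141.1 wh 3.2 107.2 ang 0.1 z [33.5 39.5 43.9]
scoop [387, 180, 31, 3, 48] ctr 718.9 -234.7 wh 3.6 70.7 ang 0.1 z [34.6 38.7 44.3]
scoop [458, 188, 8, 22, 36] ctr 674.7 -373.8 wh 50.6 4.2 ang 14.7 z [33.4 39.9 44.4]
scoop [441, 234, 49, 33, 217] ctr 553.4 -380.3 wh 67.0 106.8 ang 5.8 z [36.  40.6 44.1]
handle [426, 193, 22, 21, 327] ctr 661.4 -312.0 wh 48.2 47.4 ang 29.6 z [60.4 63.5 67. ]
handle [358, 207, 31, 21, 546] ctr 627.0 -160.2 wh 43.8 68.1 ang 1.7 z [80.4 84.  88.4]
handle [486, 236, 10, 22, 168] ctr 558.5 -429.2 wh 49.8 13.4 ang 5.4 z [63.2 77.4 81.5]
low [340, 180, 78, 6, 437] ctr 717.7 -180.1 wh 185.8 6.3 ang 89.7 z [10.4 30.7 48.5]
low [456, 183, 31, 28, 619] ctr 680.6 -399.0 wh 53.9 54.0 ang 11.1 z [18.  47.4 51.6]
low [423, 193, 25, 23, 432] ctr 661.0 -311.8 wh 49.6 48.0 ang 30.5 z [22.6 62.8 66.5]
low [347, 195, 53, 100, 1921] ctr 565.8 -162.6 wh 223.4 110.6 ang 2.3 z [ 50.6 113.1 118.9]
low [355, 199, 40, 33, 1176] ctr 627.2 -160.4 wh 70.2 86.0 ang 2.3 z [ 81.3  92.6 117.8]
low [437, 234, 59, 33, 1530] ctr 553.1 -377.8 wh 67.0 116.9 ang 5.8 z [10.4 21.3 77.8]
[ 0.48991004 -0.29139715 -0.00116579]
```

View pics/crop.png

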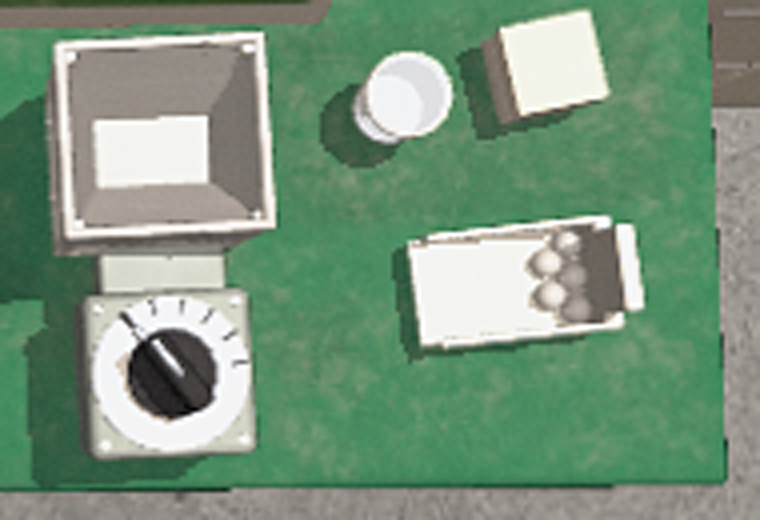

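The crop shows the hopper mouth at upper left and the knob with its pointer at home (dial mark at crop (128,320)). The scoop's lip faces left (+y), its handle is at crop (628,265), and the five balls lie in two rows at the closed end. The measurements agree with each other: yaw is about 2.2° for the dispenser and about 5.8° for the scoop. I'll move above the scoop handle.

```bash
cat >> h.py <<'E'
YD,YS=np.radians(2.2),np.radians(5.8)
def rot(yaw,tip=0,flip=False):  # tool x at yaw, pointing down, tipped by -tip about tool x
    return R.from_euler('z',yaw)*R.from_euler('x',np.pi)*R.from_euler('z',np.pi*flip)*R.from_euler('x',tip)
def delta(pos,rt,p=None,r=None):
    o=ctrl.get_obs(); p=o['ee_pos'] if p is None else p; q=o['tcp_rot']
    r=R.from_quat([q[1],q[2],q[3],q[0]]) if r is None else r
    s=r.inv().apply(np.array(pos)-p)/.25; t=np.degrees((r.inv()*rt).as_rotvec())/60
    print('xyz',np.round(s,3),'rxyz',np.round(t,3),'rows',round(max(np.linalg.norm(s)*250/41.7,np.linalg.norm(t)*60/7.16),1))
E
python3 -c "
from h import *
delta([.5584,-.430,.14],rot(YS))"
```

```text
xyz [ 1.241 -0.066  0.392] rxyz [-0.001  0.     0.341] rows 7.8
```

Call:
move_arm(
  rows=[
    {"rx":0,"ry":0,"rz":0.341,"x":0.95,"y":-0.066,"z":0.2,"claw":0},
    {"rx":0,"ry":0,"rz":0.341,"x":0.95,"y":-0.066,"z":0.2,"claw":0},
    {"rx":0,"ry":0,"rz":0.341,"x":0.95,"y":-0.066,"z":0.2,"claw":0},
    {"rx":0,"ry":0,"rz":0.341,"x":0.95,"y":-0.066,"z":0.2,"claw":0},
    {"rx":0,"ry":0,"rz":0.341,"x":0.95,"y":-0.066,"z":0.2,"claw":0},
    {"rx":0,"ry":0,"rz":0.341,"x":0.95,"y":-0.066,"z":0.2,"claw":0},
    {"rx":0,"ry":0,"rz":0.341,"x":0.95,"y":-0.066,"z":0.2,"claw":0},
    {"rx":0,"ry":0,"rz":0.341,"x":0.95,"y":-0.066,"z":0.2,"claw":0},
    {"rx":0,"ry":0,"rz":0.341,"x":0.95,"y":-0.066,"z":0.2,"claw":0},
    {"rx":0,"ry":0,"rz":0.341,"x":0.95,"y":-0.066,"z":0.2,"claw":0},
  ],
)

```text
time: 0.93
ee_pos: [0.4917, -0.4644, 0.1888]
tcp_rot: [0.0, 0.999, 0.05, -0.001]
force: [0.4, -0.4, -0.1]
gripper_width: 0.088
grasp_force: 0.0
```

```bash
python3 - <<'E'
from h import *
im,d=ctrl.get_image('wrist'); p=ctrl.camera_params('wrist'); save('w1',im); P=cloud(p,d)
H=P[...,2]; m=(H>.07)&(H<.09)&(P[...,0]>.5)&(P[...,0]<.62)&(P[...,1]<-.3)
q=(P[m][:,:2]*1000).astype(np.float32); print(len(q),cv2.minAreaRect(q) if len(q) else 0)
print(ctrl.get_obs()['qpos'])
delta([.5584,-.430,.14],rot(YS)); delta([.5584,-.430,.036],rot(YS))
E
```

```text
1025 ((556.5480346679688, -430.1901550292969), (49.14598846435547, 10.249313354492188), 5.799212455749512)
[ 0.66217384  0.63178892  0.04192227  1.50511373 -0.02795342  1.0052385
 -0.76100832]
xyz [ 0.279 -0.111  0.195] rxyz [ 0.001  0.001 -0.002] rows 2.1
xyz [ 0.279 -0.111  0.611] rxyz [ 0.001  0.001 -0.002] rows 4.1
```

View pics/w1.png

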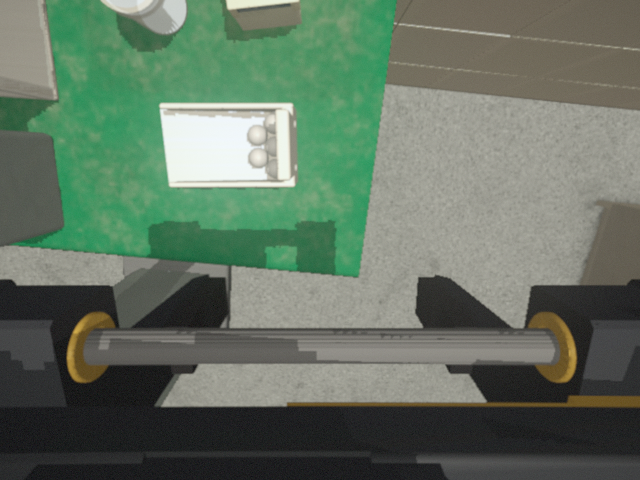

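The wrist view shows the scoop level in frame with its handle plate at about (283,145). Its measured position is (556.5, −430.2) mm with a yaw of 5.8°. I'll descend and grip.

Call:
move_arm(
  rows=[
    {"rz":-0.002,"x":0.14,"y":-0.055,"z":0.1,"claw":0},
    {"rz":-0.002,"x":0.274,"y":-0.111,"z":0.2,"claw":0},
    {"rz":-0.002,"x":0.274,"y":-0.111,"z":0.2,"claw":0},
    {"rz":-0.002,"x":0.274,"y":-0.111,"z":0.3,"claw":0},
    {"rz":-0.002,"x":0.274,"y":-0.111,"z":0.4,"claw":0},
    {"rz":-0.002,"x":0.274,"y":-0.111,"z":0.5,"claw":0},
    {"rz":-0.002,"x":0.274,"y":-0.111,"z":0.56,"claw":0},
    {"rz":-0.002,"x":0.274,"y":-0.111,"z":0.6,"claw":0},
    {"rz":-0.002,"x":0.274,"y":-0.111,"z":0.608,"claw":0},
    {"rz":-0.002,"x":0.274,"y":-0.111,"z":0.608,"claw":1},
    {"rz":-0.002,"x":0.274,"y":-0.111,"z":0.608,"claw":1},
    {"rz":-0.002,"x":0.274,"y":-0.111,"z":0.608,"claw":1},
    {"rz":-0.002,"x":0.274,"y":-0.111,"z":0.608,"claw":1},
    {"rz":-0.002,"x":0.274,"y":-0.111,"z":0.608,"claw":1},
    {"rz":-0.002,"x":0.274,"y":-0.111,"z":0.608,"claw":1},
    {"rz":-0.002,"x":0.274,"y":-0.111,"z":0.608,"claw":1},
    {"rz":-0.002,"x":0.274,"y":-0.111,"z":0.608,"claw":1},
    {"rz":-0.002,"x":0.274,"y":-0.111,"z":0.608,"claw":1},
    {"rz":-0.002,"x":0.274,"y":-0.111,"z":0.608,"claw":1},
  ],
)

```text
invalid input at $.rows[0]: expected keys rx, ry, rz, x, y, z, claw
```

Call:
move_arm(
  rows=[
    {"rx":0,"ry":0,"rz":-0.002,"x":0.14,"y":-0.055,"z":0.1,"claw":0},
    {"rx":0,"ry":0,"rz":-0.002,"x":0.274,"y":-0.111,"z":0.2,"claw":0},
    {"rx":0,"ry":0,"rz":-0.002,"x":0.274,"y":-0.111,"z":0.2,"claw":0},
    {"rx":0,"ry":0,"rz":-0.002,"x":0.274,"y":-0.111,"z":0.3,"claw":0},
    {"rx":0,"ry":0,"rz":-0.002,"x":0.274,"y":-0.111,"z":0.4,"claw":0},
    {"rx":0,"ry":0,"rz":-0.002,"x":0.274,"y":-0.111,"z":0.5,"claw":0},
    {"rx":0,"ry":0,"rz":-0.002,"x":0.274,"y":-0.111,"z":0.56,"claw":0},
    {"rx":0,"ry":0,"rz":-0.002,"x":0.274,"y":-0.111,"z":0.6,"claw":0},
    {"rx":0,"ry":0,"rz":-0.002,"x":0.274,"y":-0.111,"z":0.608,"claw":0},
    {"rx":0,"ry":0,"rz":-0.002,"x":0.274,"y":-0.111,"z":0.608,"claw":1},
    {"rx":0,"ry":0,"rz":-0.002,"x":0.274,"y":-0.111,"z":0.608,"claw":1},
    {"rx":0,"ry":0,"rz":-0.002,"x":0.274,"y":-0.111,"z":0.608,"claw":1},
    {"rx":0,"ry":0,"rz":-0.002,"x":0.274,"y":-0.111,"z":0.608,"claw":1},
    {"rx":0,"ry":0,"rz":-0.002,"x":0.274,"y":-0.111,"z":0.608,"claw":1},
    {"rx":0,"ry":0,"rz":-0.002,"x":0.274,"y":-0.111,"z":0.608,"claw":1},
    {"rx":0,"ry":0,"rz":-0.002,"x":0.274,"y":-0.111,"z":0.608,"claw":1},
    {"rx":0,"ry":0,"rz":-0.002,"x":0.274,"y":-0.111,"z":0.608,"claw":1},
    {"rx":0,"ry":0,"rz":-0.002,"x":0.274,"y":-0.111,"z":0.608,"claw":1},
  ],
)

```text
time: 2.48
ee_pos: [0.5588, -0.4282, 0.0367]
tcp_rot: [-0.0, 0.999, 0.052, -0.0]
force: [-0.4, -0.1, 0.2]
gripper_width: 0.0303
grasp_force: 0.0
```

Call:
move_arm(
  rows=[
    {"rx":0,"ry":0,"rz":0,"x":0,"y":0.004,"z":0,"claw":1},
    {"rx":0,"ry":0,"rz":0,"x":0,"y":0.008,"z":0,"claw":1},
    {"rx":0,"ry":0,"rz":0,"x":0,"y":0.008,"z":0,"claw":1},
    {"rx":0,"ry":0,"rz":0,"x":0,"y":0.008,"z":0,"claw":1},
    {"rx":0,"ry":0,"rz":0,"x":0,"y":0.008,"z":0,"claw":1},
    {"rx":0,"ry":0,"rz":0,"x":0,"y":0.008,"z":0,"claw":1},
  ],
)

```text
time: 2.98
ee_pos: [0.559, -0.4303, 0.0367]
tcp_rot: [0.0, 0.999, 0.052, -0.0]
force: [0.3, 0.1, 0.5]
gripper_width: 0.0099
grasp_force: 30.0
```

```bash
python3 - <<'E'
from h import *
# scoop origin relative to TCP in scoop axes: y+55, z -(55-18.7)
hop=R.from_euler('z',YD).apply([.062,0,0])+[.5645,-.1625,.0]
print(hop)
def tcp(lip,tip,yaw=YD):   # lip world -> tcp ; lip rel grasp: (0,110,-30.5) scoop axes
    S=R.from_euler('z',yaw)*R.from_euler('x',-tip)
    return np.array(lip)+S.apply([0,-.110,.0305-.0187])
r=rot(YD,0)
print((rot(YD,np.radians(20)).apply([0,0,1])), (rot(YD,np.radians(20)).apply([1,0,0])))
for off,h,t in [(-.03,.205,0),(-.025,.172,15),(-.015,.172,30),(-.01,.175,50)]:
    print(t, np.round(tcp([hop[0]-off*np.sin(YD),hop[1]+off,h],np.radians(t)),4))
o=ctrl.get_obs(); print(o['gripper_width'],o['grasp_force'],o['qpos'],o['ee_pos'])
E
```

```text
[ 0.6264543  -0.16011996  0.        ]
[-0.0131294   0.34176805 -0.93969262] [0.99926292 0.03838781 0.        ]
0 [ 0.6318 -0.3     0.2168]
15 [ 0.6314 -0.2882  0.2119]
30 [ 0.6305 -0.2644  0.2372]
50 [ 0.6292 -0.2317  0.2668]
0.009855826981962018 30.00047551933676 [ 0.57516691  0.86548954  0.02706989  1.47766265 -0.02851376  0.79877474
 -0.85437957] [ 0.55896473 -0.43032538  0.0366725 ]
```

```bash
python3 - <<'E'
from h import *
delta([.559,-.43,.217],rot(YS))
delta([.6318,-.30,.217],rot(YD))
E
```

```text
xyz [ 0.    -0.001 -0.721] rxyz [0.    0.    0.002] rows 4.3
xyz [ 0.344 -0.488 -0.721] rxyz [0.    0.    0.062] rows 5.6
```

Call:
move_arm(
  rows=[
    {"rx":0,"ry":0,"rz":0,"x":0,"y":0,"z":-0.02,"claw":1},
    {"rx":0,"ry":0,"rz":0,"x":0,"y":0,"z":-0.07,"claw":1},
    {"rx":0,"ry":0,"rz":0,"x":0,"y":0,"z":-0.15,"claw":1},
    {"rx":0,"ry":0,"rz":0,"x":0,"y":0,"z":-0.25,"claw":1},
    {"rx":0,"ry":0,"rz":0,"x":0,"y":0,"z":-0.36,"claw":1},
    {"rx":0,"ry":0,"rz":0,"x":0,"y":0,"z":-0.47,"claw":1},
    {"rx":0,"ry":0,"rz":0,"x":0,"y":0,"z":-0.57,"claw":1},
    {"rx":0,"ry":0,"rz":0.005,"x":0.01,"y":-0.01,"z":-0.65,"claw":1},
    {"rx":0,"ry":0,"rz":0.01,"x":0.03,"y":-0.04,"z":-0.7,"claw":1},
    {"rx":0,"ry":0,"rz":0.015,"x":0.06,"y":-0.085,"z":-0.72,"claw":1},
    {"rx":0,"ry":0,"rz":0.02,"x":0.1,"y":-0.14,"z":-0.72,"claw":1},
    {"rx":0,"ry":0,"rz":0.03,"x":0.145,"y":-0.205,"z":-0.72,"claw":1},
    {"rx":0,"ry":0,"rz":0.035,"x":0.19,"y":-0.27,"z":-0.72,"claw":1},
    {"rx":0,"ry":0,"rz":0.045,"x":0.235,"y":-0.33,"z":-0.72,"claw":1},
    {"rx":0,"ry":0,"rz":0.05,"x":0.27,"y":-0.385,"z":-0.72,"claw":1},
    {"rx":0,"ry":0,"rz":0.055,"x":0.3,"y":-0.43,"z":-0.72,"claw":1},
    {"rx":0,"ry":0,"rz":0.06,"x":0.325,"y":-0.46,"z":-0.72,"claw":1},
    {"rx":0,"ry":0,"rz":0.062,"x":0.338,"y":-0.48,"z":-0.72,"claw":1},
    {"rx":0,"ry":0,"rz":0.062,"x":0.344,"y":-0.488,"z":-0.72,"claw":1},
    {"rx":0,"ry":0,"rz":0.062,"x":0.344,"y":-0.488,"z":-0.72,"claw":1},
  ],
)

```text
time: 4.65
ee_pos: [0.6319, -0.2998, 0.2165]
tcp_rot: [0.0, 1.0, 0.02, -0.0]
force: [-0.0, 0.4, -2.3]
gripper_width: 0.0099
grasp_force: 30.0
```

```bash
python3 - <<'E'
from h import *
im,d=ctrl.get_image('scene'); p=ctrl.camera_params('scene'); c=cv2.resize(im[150:330,240:440],None,fx=3,fy=3); im2,_=ctrl.get_image('top'); c2=cv2.resize(im2[170:305,340:500],(640,540)) ; save('s2',np.hstack([cv2.resize(c,(400,360)),cv2.resize(c2,(400,338+22))]))
o=ctrl.get_obs(); print(o['qpos'],o['force'],o['gripper_width'],o['ee_pos'])
def tcp(lip,tip,yaw=YD):
    return np.array(lip)+(R.from_euler('z',yaw)*R.from_euler('x',-tip)).apply([0,-.110,.0118])
for off,h,t in [(-.028,.185,8),(-.025,.177,14),(-.02,.177,20),(-.02,.175,30),(-.018,.175,40),(-.015,.178,50)]:
    t=np.radians(t); delta(tcp([.6265-off*np.sin(YD),-.1601+off,h],t),rot(YD,-t))
E
```

```text
[ 0.35464135  0.64418358  0.04079086  1.41121352 -0.02662848  1.08691238
 -1.13353818] [-0.45164542  0.24477278 -2.60998407] 0.010040537613307591 [ 0.63131105 -0.30115944  0.21665249]
xyz [ 0.002 -0.023  0.019] rxyz [-0.133  0.001 -0.001] rows 1.1
xyz [ 0.002 -0.049  0.006] rxyz [-0.233  0.001 -0.001] rows 1.9
xyz [ 0.002 -0.087 -0.036] rxyz [-0.333  0.001 -0.001] rows 2.8
xyz [ 0.002 -0.127 -0.094] rxyz [-0.499  0.001 -0.001] rows 4.2
xyz [ 0.002 -0.186 -0.153] rxyz [-0.666  0.001 -0.001] rows 5.6
xyz [ 0.002 -0.258 -0.213] rxyz [-0.833  0.001 -0.   ] rows 7.0
```

View pics/s2.png

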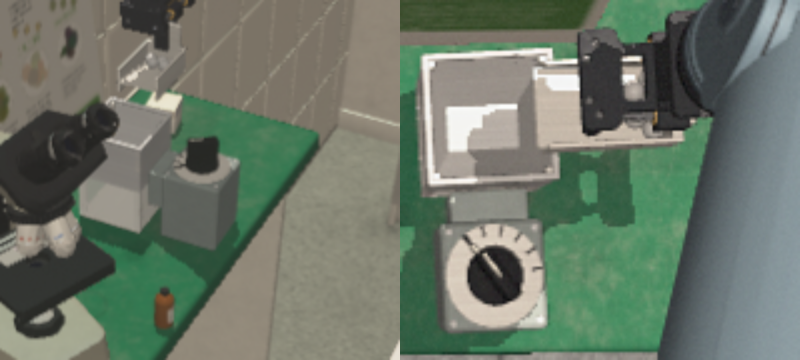

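The left half shows the scoop held level above the hopper. The right half shows the lip over the hopper's near (−y) wall at about (535,110), with the scoop's width inside the mouth. I'll tip it slowly.

Call:
move_arm(
  rows=[
    {"rx":-0.04,"ry":0,"rz":0,"x":0.002,"y":-0.007,"z":0.006,"claw":1},
    {"rx":-0.09,"ry":0,"rz":0,"x":0.002,"y":-0.015,"z":0.013,"claw":1},
    {"rx":-0.133,"ry":0,"rz":0,"x":0.002,"y":-0.023,"z":0.019,"claw":1},
    {"rx":-0.165,"ry":0,"rz":0,"x":0.002,"y":-0.03,"z":0.016,"claw":1},
    {"rx":-0.2,"ry":0,"rz":0,"x":0.002,"y":-0.04,"z":0.011,"claw":1},
    {"rx":-0.233,"ry":0,"rz":0,"x":0.002,"y":-0.049,"z":0.006,"claw":1},
    {"rx":-0.233,"ry":0,"rz":0,"x":0.002,"y":-0.049,"z":0.006,"claw":1},
    {"rx":-0.233,"ry":0,"rz":0,"x":0.002,"y":-0.049,"z":0.006,"claw":1},
    {"rx":-0.233,"ry":0,"rz":0,"x":0.002,"y":-0.049,"z":0.006,"claw":1},
    {"rx":-0.233,"ry":0,"rz":0,"x":0.002,"y":-0.049,"z":0.006,"claw":1},
    {"rx":-0.25,"ry":0,"rz":0,"x":0.002,"y":-0.055,"z":-0.001,"claw":1},
    {"rx":-0.265,"ry":0,"rz":0,"x":0.002,"y":-0.061,"z":-0.008,"claw":1},
    {"rx":-0.285,"ry":0,"rz":0,"x":0.002,"y":-0.068,"z":-0.015,"claw":1},
    {"rx":-0.3,"ry":0,"rz":0,"x":0.002,"y":-0.074,"z":-0.022,"claw":1},
    {"rx":-0.315,"ry":0,"rz":0,"x":0.002,"y":-0.081,"z":-0.029,"claw":1},
    {"rx":-0.333,"ry":0,"rz":0,"x":0.002,"y":-0.087,"z":-0.036,"claw":1},
    {"rx":-0.333,"ry":0,"rz":0,"x":0.002,"y":-0.087,"z":-0.036,"claw":1},
    {"rx":-0.333,"ry":0,"rz":0,"x":0.002,"y":-0.087,"z":-0.036,"claw":1},
    {"rx":-0.333,"ry":0,"rz":0,"x":0.002,"y":-0.087,"z":-0.036,"claw":1},
    {"rx":-0.333,"ry":0,"rz":0,"x":0.002,"y":-0.087,"z":-0.036,"claw":1},
  ],
)

```text
time: 6.42
ee_pos: [0.6315, -0.2788, 0.226]
tcp_rot: [0.174, 0.985, 0.019, 0.003]
force: [-0.9, -1.3, -1.6]
gripper_width: 0.0098
grasp_force: 30.0
```

```bash
python3 - <<'E'
from h import *
im2,_=ctrl.get_image('top'); c2=cv2.resize(im2[175:300,340:500],(640,500)) ; save('t3',c2)
o=ctrl.get_obs(); print(o['qpos'],o['force'],o['gripper_width'],o['ee_pos'])
def tcp(lip,tip,yaw=YD):
    return np.array(lip)+(R.from_euler('z',yaw)*R.from_euler('x',-tip)).apply([0,-.110,.0118])
for off,h,t in [(-.02,.175,30),(-.018,.175,40),(-.015,.178,50),(-.028,.19,8),(-.028,.22,0)]:
    t=np.radians(t); delta(tcp([.6265-off*np.sin(YD),-.1601+off,h],t),rot(YD,-t))
E
```

```text
[ 0.04759181  0.57338769  0.20814564  1.580614    0.28253719  0.9260414
 -1.47697379] [ 1.16994854 -1.54604386 -0.83005952] 0.009812047744593322 [ 0.63151169 -0.27878341  0.22588497]
xyz [-0.002 -0.016 -0.067] rxyz [-0.167 -0.    -0.   ] rows 1.4
xyz [-0.002 -0.051 -0.141] rxyz [-0.333 -0.    -0.   ] rows 2.8
xyz [-0.002 -0.098 -0.223] rxyz [-0.5 -0.  -0. ] rows 4.2
xyz [-0.002  0.05   0.056] rxyz [ 0.2 -0.  -0. ] rows 1.7
xyz [-0.002  0.08   0.004] rxyz [ 0.333 -0.    -0.   ] rows 2.8
```

View pics/t3.png

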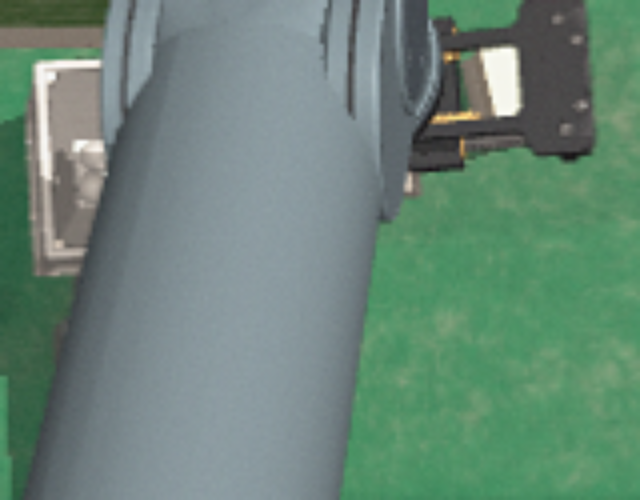

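At least two balls show in the hopper throat near (88,170), and the arm hides the rest. I'll tip further to empty the scoop fully, then level it.

Call:
move_arm(
  rows=[
    {"rx":-0.04,"ry":0,"rz":0,"x":-0.002,"y":-0.004,"z":-0.016,"claw":1},
    {"rx":-0.08,"ry":0,"rz":0,"x":-0.002,"y":-0.008,"z":-0.033,"claw":1},
    {"rx":-0.12,"ry":0,"rz":0,"x":-0.002,"y":-0.012,"z":-0.05,"claw":1},
    {"rx":-0.167,"ry":0,"rz":0,"x":-0.002,"y":-0.016,"z":-0.067,"claw":1},
    {"rx":-0.21,"ry":0,"rz":0,"x":-0.002,"y":-0.025,"z":-0.085,"claw":1},
    {"rx":-0.25,"ry":0,"rz":0,"x":-0.002,"y":-0.033,"z":-0.104,"claw":1},
    {"rx":-0.29,"ry":0,"rz":0,"x":-0.002,"y":-0.042,"z":-0.122,"claw":1},
    {"rx":-0.333,"ry":0,"rz":0,"x":-0.002,"y":-0.051,"z":-0.141,"claw":1},
    {"rx":-0.333,"ry":0,"rz":0,"x":-0.002,"y":-0.051,"z":-0.141,"claw":1},
    {"rx":-0.333,"ry":0,"rz":0,"x":-0.002,"y":-0.051,"z":-0.141,"claw":1},
    {"rx":-0.333,"ry":0,"rz":0,"x":-0.002,"y":-0.051,"z":-0.141,"claw":1},
    {"rx":-0.333,"ry":0,"rz":0,"x":-0.002,"y":-0.051,"z":-0.141,"claw":1},
  ],
)

```text
time: 7.47
ee_pos: [0.6298, -0.2556, 0.2549]
tcp_rot: [0.341, 0.94, 0.017, 0.007]
force: [-0.3, -0.0, -1.4]
gripper_width: 0.0095
grasp_force: 30.0
```

```bash
python3 - <<'E'
from h import *
o=ctrl.get_obs(); print(o['force'],o['gripper_width'],o['ee_pos'],o['qpos'])
delta([.62,-.31,.25],rot(YD)); delta([.56,-.43,.23],rot(YS))
E
```

```text
[-0.34389394 -0.04944801 -1.43427892] 0.009509966532860452 [ 0.62979622 -0.2556144   0.25485768] [-0.27329916  0.58358745  0.38860851  1.68219795  0.61295735  0.94116414
 -1.86102382]
xyz [-0.047  0.153  0.154] rxyz [ 0.666 -0.    -0.002] rows 5.6
xyz [-0.305  0.463  0.517] rxyz [ 0.665  0.021 -0.059] rows 5.6
```

Call:
move_arm(
  rows=[
    {"rx":0.09,"ry":0,"rz":0,"x":-0.006,"y":0.018,"z":0.014,"claw":1},
    {"rx":0.19,"ry":0,"rz":0,"x":-0.012,"y":0.04,"z":0.035,"claw":1},
    {"rx":0.29,"ry":0,"rz":0,"x":-0.02,"y":0.065,"z":0.06,"claw":1},
    {"rx":0.39,"ry":0,"rz":0,"x":-0.027,"y":0.09,"z":0.085,"claw":1},
    {"rx":0.49,"ry":0,"rz":0,"x":-0.034,"y":0.113,"z":0.113,"claw":1},
    {"rx":0.58,"ry":0,"rz":0,"x":-0.041,"y":0.134,"z":0.134,"claw":1},
    {"rx":0.64,"ry":0.005,"rz":-0.01,"x":-0.06,"y":0.165,"z":0.17,"claw":1},
    {"rx":0.665,"ry":0.01,"rz":-0.02,"x":-0.11,"y":0.22,"z":0.22,"claw":1},
    {"rx":0.665,"ry":0.013,"rz":-0.035,"x":-0.17,"y":0.3,"z":0.32,"claw":1},
    {"rx":0.665,"ry":0.017,"rz":-0.048,"x":-0.24,"y":0.38,"z":0.42,"claw":1},
    {"rx":0.665,"ry":0.02,"rz":-0.055,"x":-0.285,"y":0.435,"z":0.485,"claw":1},
    {"rx":0.665,"ry":0.021,"rz":-0.059,"x":-0.305,"y":0.463,"z":0.517,"claw":1},
    {"rx":0.665,"ry":0.021,"rz":-0.059,"x":-0.305,"y":0.463,"z":0.517,"claw":1},
    {"rx":0.665,"ry":0.021,"rz":-0.059,"x":-0.305,"y":0.463,"z":0.517,"claw":1},
    {"rx":0.665,"ry":0.021,"rz":-0.059,"x":-0.305,"y":0.463,"z":0.517,"claw":1},
  ],
)

```text
time: 8.72
ee_pos: [0.5625, -0.4264, 0.2301]
tcp_rot: [-0.0, 0.999, 0.053, 0.001]
force: [0.1, -0.2, -1.4]
gripper_width: 0.0098
grasp_force: 30.0
```

```bash
python3 - <<'E'
from h import *
im2,d=ctrl.get_image('top'); np.savez('t4.npz',im=im2,d=d); c2=cv2.resize(im2[175:300,340:520],(720,500)) ; save('t4',c2)
o=ctrl.get_obs(); print(o['force'],o['gripper_width'],o['ee_pos'],o['qpos'])
delta([.557,-.430,.0375],rot(YS))
E
```

```text
[-0.57558353 -0.00617363 -1.09438545] 0.009588952490670342 [ 0.5626476  -0.42612593  0.23014573] [ 0.53587678  0.64342062  0.0789932   1.38130734 -0.05389786  1.1182822
 -0.84163912]
xyz [-0.025  0.013  0.771] rxyz [-0.    -0.001  0.005] rows 4.6
```

View pics/t4.png

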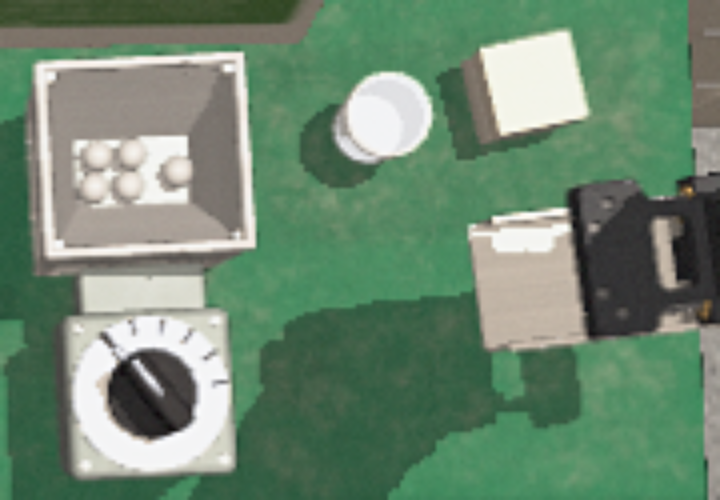

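All five balls are in the hopper, between about (95,155) and (177,171), and the knob is still at home. I'll set the scoop down where it came from.

Call:
move_arm(
  rows=[
    {"rx":0,"ry":0,"rz":0.005,"x":-0.025,"y":0.013,"z":0.08,"claw":1},
    {"rx":0,"ry":0,"rz":0.005,"x":-0.025,"y":0.013,"z":0.2,"claw":1},
    {"rx":0,"ry":0,"rz":0.005,"x":-0.025,"y":0.013,"z":0.33,"claw":1},
    {"rx":0,"ry":0,"rz":0.005,"x":-0.025,"y":0.013,"z":0.45,"claw":1},
    {"rx":0,"ry":0,"rz":0.005,"x":-0.025,"y":0.013,"z":0.56,"claw":1},
    {"rx":0,"ry":0,"rz":0.005,"x":-0.025,"y":0.013,"z":0.64,"claw":1},
    {"rx":0,"ry":0,"rz":0.005,"x":-0.025,"y":0.013,"z":0.7,"claw":1},
    {"rx":0,"ry":0,"rz":0.005,"x":-0.025,"y":0.013,"z":0.735,"claw":1},
    {"rx":0,"ry":0,"rz":0.005,"x":-0.025,"y":0.013,"z":0.755,"claw":1},
    {"rx":0,"ry":0,"rz":0.005,"x":-0.025,"y":0.013,"z":0.765,"claw":1},
    {"rx":0,"ry":0,"rz":0.005,"x":-0.025,"y":0.013,"z":0.77,"claw":1},
    {"rx":0,"ry":0,"rz":0.005,"x":-0.025,"y":0.013,"z":0.772,"claw":1},
    {"rx":0,"ry":0,"rz":0.005,"x":-0.025,"y":0.013,"z":0.772,"claw":1},
  ],
)

```text
time: 9.85
ee_pos: [0.5553, -0.4333, 0.0378]
tcp_rot: [0.001, 0.999, 0.049, 0.0]
force: [-0.8, -0.2, -0.8]
gripper_width: 0.0099
grasp_force: 30.0
```

Call:
move_arm(
  rows=[
    {"rx":0,"ry":0,"rz":0,"x":0,"y":0,"z":0.002,"claw":1},
    {"rx":0,"ry":0,"rz":0,"x":0,"y":0,"z":0.004,"claw":1},
    {"rx":0,"ry":0,"rz":0,"x":0,"y":0,"z":0.006,"claw":1},
    {"rx":0,"ry":0,"rz":0,"x":0,"y":0,"z":0.006,"claw":1},
  ],
)

```text
time: 10.18
ee_pos: [0.5551, -0.4332, 0.0366]
tcp_rot: [0.001, 0.999, 0.049, 0.0]
force: [-1.0, 1.1, 6.6]
gripper_width: 0.0096
grasp_force: 30.0
```

```bash
python3 -c "
from h import *
o=ctrl.get_obs(); print(o['force'],o['moment'],o['ee_pos'])"
```

```text
[-0.9813606   1.1124793   6.57710558] [0.44501569 0.43502307 0.01004   ] [ 0.55507621 -0.43319271  0.03664013]
```

Contact: about 6.6 N upward on the tool. I'll open half way and rise.

Call:
move_arm(
  rows=[
    {"rx":0,"ry":0,"rz":0,"x":0,"y":0,"z":-0.002,"claw":0.4},
    {"rx":0,"ry":0,"rz":0,"x":0,"y":0,"z":-0.002,"claw":0.4},
    {"rx":0,"ry":0,"rz":0,"x":0,"y":0,"z":-0.002,"claw":0.4},
    {"rx":0,"ry":0,"rz":0,"x":0,"y":0,"z":-0.002,"claw":0.4},
    {"rx":0,"ry":0,"rz":0,"x":0,"y":0,"z":-0.002,"claw":0.4},
    {"rx":0,"ry":0,"rz":0,"x":0,"y":0,"z":-0.05,"claw":0.4},
    {"rx":0,"ry":0,"rz":0,"x":0,"y":0,"z":-0.15,"claw":0.4},
    {"rx":0,"ry":0,"rz":0,"x":0,"y":0,"z":-0.3,"claw":0.4},
    {"rx":0,"ry":0,"rz":0,"x":0,"y":0,"z":-0.45,"claw":0.4},
    {"rx":0,"ry":0,"rz":0,"x":0,"y":0,"z":-0.6,"claw":0.4},
    {"rx":0,"ry":0,"rz":0,"x":0,"y":0,"z":-0.75,"claw":0.4},
    {"rx":0,"ry":0,"rz":0,"x":0,"y":0,"z":-0.75,"claw":0.4},
    {"rx":0,"ry":0,"rz":0,"x":0,"y":0,"z":-0.75,"claw":0.4},
  ],
)

```text
time: 11.27
ee_pos: [0.5561, -0.4338, 0.2268]
tcp_rot: [0.002, 0.999, 0.049, 0.002]
force: [1.4, -0.2, -1.6]
gripper_width: 0.0528
grasp_force: 0.0
```

```bash
python3 -c "
from h import *
delta([.5003,-.165,.21],rot(np.radians(38.3)))"
```

```text
xyz [-0.117 -1.092  0.061] rxyz [ 0.006 -0.003 -0.545] rows 6.6
```

Call:
move_arm(
  rows=[
    {"rx":0.002,"ry":-0.001,"rz":-0.06,"x":-0.02,"y":-0.1,"z":0,"claw":0.4},
    {"rx":0.004,"ry":-0.002,"rz":-0.16,"x":-0.035,"y":-0.24,"z":0,"claw":0.4},
    {"rx":0.006,"ry":-0.003,"rz":-0.26,"x":-0.05,"y":-0.39,"z":0,"claw":0.4},
    {"rx":0.006,"ry":-0.003,"rz":-0.36,"x":-0.07,"y":-0.54,"z":0,"claw":0.4},
    {"rx":0.006,"ry":-0.003,"rz":-0.46,"x":-0.09,"y":-0.69,"z":0,"claw":0.4},
    {"rx":0.006,"ry":-0.003,"rz":-0.54,"x":-0.1,"y":-0.82,"z":0,"claw":0.4},
    {"rx":0.006,"ry":-0.003,"rz":-0.545,"x":-0.11,"y":-0.9,"z":0,"claw":0.4},
    {"rx":0.006,"ry":-0.003,"rz":-0.545,"x":-0.117,"y":-0.94,"z":0,"claw":0.4},
    {"rx":0.006,"ry":-0.003,"rz":-0.545,"x":-0.117,"y":-0.96,"z":0,"claw":0.4},
    {"rx":0.006,"ry":-0.003,"rz":-0.545,"x":-0.117,"y":-0.96,"z":0,"claw":0.4},
    {"rx":0.006,"ry":-0.003,"rz":-0.545,"x":-0.117,"y":-0.96,"z":0,"claw":0.4},
  ],
)

```text
time: 12.18
ee_pos: [0.5022, -0.1981, 0.2224]
tcp_rot: [-0.002, 0.945, 0.327, -0.002]
force: [0.7, -0.8, -0.5]
gripper_width: 0.0529
grasp_force: 0.0
```

```bash
python3 - <<'E'
from h import *
im,d=ctrl.get_image('wrist'); p=ctrl.camera_params('wrist'); P=cloud(p,d); save('w5',im)
x,y,H=P[...,0],P[...,1],P[...,2]
near=(np.hypot(x-.5,y+.165)<.035)
m=near&(H>.155)&(H<.17); q=(P[m][:,:2]*1000).astype(np.float32); print(len(q), cv2.minAreaRect(q) if len(q)>5 else 0, np.median(H[m]) if m.any() else 0)
# scoop check, from top
im2,d2=ctrl.get_image('top'); Q=cloud(ctrl.camera_params('top'),d2); h=Q[...,2]
roi=(Q[...,0]>.48)&(Q[...,0]<.63)&(Q[...,1]<-.29)&(Q[...,1]>-.46)
for lo,hi in [(.008,.12),(.06,.09)]:
    mm=roi&(h>lo)&(h<hi); print(mm.sum(), cv2.minAreaRect((Q[mm][:,:2]*1000).astype(np.float32)))
print(ctrl.get_obs()['qpos'])
delta([.5003,-.165,.21],rot(np.radians(38.3))); delta([.5003,-.165,.1325],rot(np.radians(38.3)))
E
```

```text
1655 ((498.7926940917969, -164.61654663085938), (46.115909576416016, 14.199604988098145), 38.245235443115234) 0.16333949803789768
362 ((560.764404296875, -422.4237976074219), (83.09162139892578, 44.34257888793945), 33.297245025634766)
168 ((554.46240234375, -432.6288146972656), (49.68210220336914, 14.336135864257812), 4.841774940490723)
[ 0.3732486   0.37566934 -0.09997414  1.8377674   0.0437604   0.93670255
 -0.65062001]
xyz [ 0.077 -0.109  0.05 ] rxyz [-0.006  0.002 -0.002] rows 0.9
xyz [ 0.078 -0.108  0.36 ] rxyz [-0.006  0.002 -0.002] rows 2.3
```

View pics/w5.png

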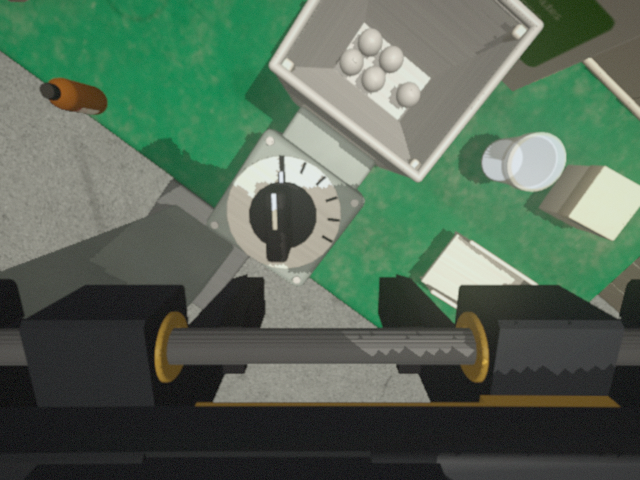

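The wrist view shows the knob bar at about (280,215), upright in frame and so parallel to the tool's x axis. The five balls are in the throat near (380,65) and the scoop stands on the worktop at (480,265). I'll align, descend and grip the knob.

Call:
move_arm(
  rows=[
    {"rx":-0.006,"ry":0.002,"rz":-0.002,"x":0.04,"y":-0.06,"z":0.02,"claw":0.4},
    {"rx":-0.006,"ry":0.002,"rz":-0.002,"x":0.076,"y":-0.109,"z":0.05,"claw":0.4},
    {"rx":-0.006,"ry":0.002,"rz":-0.002,"x":0.076,"y":-0.109,"z":0.05,"claw":0.4},
    {"rx":-0.006,"ry":0.002,"rz":-0.002,"x":0.076,"y":-0.109,"z":0.05,"claw":0.4},
    {"rx":-0.006,"ry":0.002,"rz":-0.002,"x":0.076,"y":-0.109,"z":0.1,"claw":0.4},
    {"rx":-0.006,"ry":0.002,"rz":-0.002,"x":0.076,"y":-0.109,"z":0.17,"claw":0.4},
    {"rx":-0.006,"ry":0.002,"rz":-0.002,"x":0.076,"y":-0.109,"z":0.24,"claw":0.4},
    {"rx":-0.006,"ry":0.002,"rz":-0.002,"x":0.076,"y":-0.109,"z":0.3,"claw":0.4},
    {"rx":-0.006,"ry":0.002,"rz":-0.002,"x":0.076,"y":-0.109,"z":0.34,"claw":0.4},
    {"rx":-0.006,"ry":0.002,"rz":-0.002,"x":0.076,"y":-0.109,"z":0.356,"claw":0.4},
    {"rx":-0.006,"ry":0.002,"rz":-0.002,"x":0.076,"y":-0.109,"z":0.356,"claw":0.4},
    {"rx":-0.006,"ry":0.002,"rz":-0.002,"x":0.076,"y":-0.109,"z":0.356,"claw":0.4},
  ],
)

```text
time: 13.28
ee_pos: [0.5001, -0.1638, 0.1342]
tcp_rot: [0.0, 0.944, 0.329, 0.0]
force: [0.2, 0.6, 0.8]
gripper_width: 0.0528
grasp_force: 0.0
```

```bash
python3 -c "
from h import *
delta([.4997,-.1648,.1325],rot(np.radians(38.25))); print(ctrl.get_obs()['force'])"
```

```text
xyz [-0.004  0.002  0.007] rxyz [ 0.001 -0.     0.002] rows 0.0
[0.20297908 0.59195287 0.83330321]
```

Call:
move_arm(
  rows=[
    {"rx":0,"ry":0,"rz":0.002,"x":-0.004,"y":0.002,"z":0.004,"claw":1},
    {"rx":0,"ry":0,"rz":0.002,"x":-0.004,"y":0.002,"z":0.004,"claw":1},
    {"rx":0,"ry":0,"rz":0.002,"x":-0.004,"y":0.002,"z":0.004,"claw":1},
    {"rx":0,"ry":0,"rz":0.002,"x":-0.004,"y":0.002,"z":0.004,"claw":1},
    {"rx":0,"ry":0,"rz":0.002,"x":-0.004,"y":0.002,"z":0.004,"claw":1},
    {"rx":0,"ry":0,"rz":0.002,"x":-0.004,"y":0.002,"z":0.004,"claw":1},
    {"rx":0,"ry":0,"rz":0.002,"x":-0.004,"y":0.002,"z":0.004,"claw":1},
    {"rx":0,"ry":0,"rz":0.002,"x":-0.004,"y":0.002,"z":0.004,"claw":1},
    {"rx":0,"ry":0,"rz":0.002,"x":-0.004,"y":0.002,"z":0.004,"claw":1},
    {"rx":0,"ry":0,"rz":0.002,"x":-0.004,"y":0.002,"z":0.004,"claw":1},
    {"rx":0,"ry":0,"rz":0.002,"x":-0.004,"y":0.002,"z":0.004,"claw":1},
  ],
)

```text
time: 14.2
ee_pos: [0.499, -0.1638, 0.1329]
tcp_rot: [-0.0, 0.945, 0.328, -0.0]
force: [-3.0, 2.5, 5.6]
gripper_width: 0.0138
grasp_force: 30.0
```

```bash
python3 -c "
from h import *
o=ctrl.get_obs(); print(o['force'],o['moment'],o['qpos'],o['gripper_width']); delta([.4997,-.1648,.1333],rot(np.radians(38.25-36)));delta([.4997,-.1648,.1333],rot(np.radians(38.25-72)))"
```

```text
[-2.95749528  2.50882759  5.5908889 ] [0.54630189 0.53859827 0.02278665] [ 0.31606789  0.47741822 -0.1065223   1.94518689  0.07325552  0.72331986
 -0.73542422] 0.01377443757840373
xyz [-0.     0.005 -0.002] rxyz [-0.001  0.     0.601] rows 5.0
xyz [-0.     0.005 -0.002] rxyz [-1.000e-03  1.000e-03  1.201e+00] rows 10.1
```

Call:
move_arm(
  rows=[
    {"rx":0,"ry":0,"rz":0.02,"x":0,"y":0.001,"z":-0.001,"claw":1},
    {"rx":0,"ry":0,"rz":0.05,"x":0,"y":0.002,"z":-0.002,"claw":1},
    {"rx":0,"ry":0,"rz":0.09,"x":0,"y":0.002,"z":-0.002,"claw":1},
    {"rx":0,"ry":0,"rz":0.13,"x":0,"y":0.002,"z":-0.002,"claw":1},
    {"rx":0,"ry":0,"rz":0.17,"x":0,"y":0.002,"z":-0.002,"claw":1},
    {"rx":0,"ry":0,"rz":0.21,"x":0,"y":0.002,"z":-0.002,"claw":1},
    {"rx":0,"ry":0,"rz":0.25,"x":0,"y":0.002,"z":-0.002,"claw":1},
    {"rx":0,"ry":0,"rz":0.29,"x":0,"y":0.002,"z":-0.002,"claw":1},
    {"rx":0,"ry":0,"rz":0.33,"x":0,"y":0.002,"z":-0.002,"claw":1},
    {"rx":0,"ry":0,"rz":0.37,"x":0,"y":0.002,"z":-0.002,"claw":1},
    {"rx":0,"ry":0,"rz":0.41,"x":0,"y":0.002,"z":-0.002,"claw":1},
    {"rx":0,"ry":0,"rz":0.45,"x":0,"y":0.002,"z":-0.002,"claw":1},
    {"rx":0,"ry":0,"rz":0.49,"x":0,"y":0.002,"z":-0.002,"claw":1},
    {"rx":0,"ry":0,"rz":0.53,"x":0,"y":0.002,"z":-0.002,"claw":1},
    {"rx":0,"ry":0,"rz":0.57,"x":0,"y":0.002,"z":-0.002,"claw":1},
    {"rx":0,"ry":0,"rz":0.6,"x":0,"y":0.002,"z":-0.002,"claw":1},
    {"rx":0,"ry":0,"rz":0.6,"x":0,"y":0.002,"z":-0.002,"claw":1},
  ],
)

```text
time: 15.62
ee_pos: [0.499, -0.164, 0.1329]
tcp_rot: [-0.0, 1.0, 0.02, -0.001]
force: [-2.3, 3.4, 1.2]
gripper_width: 0.0136
grasp_force: 30.0
```

```bash
python3 -c "
from h import *
o=ctrl.get_obs(); print(o['force'],o['moment'],o['qpos'],o['gripper_width']); delta(o['ee_pos'],rot(np.radians(2.2-36.1)))"
```

```text
[-2.27487185  3.37586482  1.16537027] [0.63638745 0.48290661 0.08354098] [ 0.19265739  0.4748519   0.04985663  1.95183962 -0.03526727  0.71716026
 -1.26799352] 0.013600140353275888
xyz [0. 0. 0.] rxyz [-0.     0.001  0.602] rows 5.0
```

Call:
move_arm(
  rows=[
    {"rx":0,"ry":0,"rz":0.03,"x":0,"y":0,"z":0,"claw":1},
    {"rx":0,"ry":0,"rz":0.07,"x":0,"y":0,"z":0,"claw":1},
    {"rx":0,"ry":0,"rz":0.11,"x":0,"y":0,"z":0,"claw":1},
    {"rx":0,"ry":0,"rz":0.15,"x":0,"y":0,"z":0,"claw":1},
    {"rx":0,"ry":0,"rz":0.19,"x":0,"y":0,"z":0,"claw":1},
    {"rx":0,"ry":0,"rz":0.23,"x":0,"y":0,"z":0,"claw":1},
    {"rx":0,"ry":0,"rz":0.27,"x":0,"y":0,"z":0,"claw":1},
    {"rx":0,"ry":0,"rz":0.31,"x":0,"y":0,"z":0,"claw":1},
    {"rx":0,"ry":0,"rz":0.35,"x":0,"y":0,"z":0,"claw":1},
    {"rx":0,"ry":0,"rz":0.39,"x":0,"y":0,"z":0,"claw":1},
    {"rx":0,"ry":0,"rz":0.43,"x":0,"y":0,"z":0,"claw":1},
    {"rx":0,"ry":0,"rz":0.47,"x":0,"y":0,"z":0,"claw":1},
    {"rx":0,"ry":0,"rz":0.5,"x":0,"y":0,"z":0,"claw":1},
    {"rx":0,"ry":0,"rz":0.53,"x":0,"y":0,"z":0,"claw":1},
    {"rx":0,"ry":0,"rz":0.56,"x":0,"y":0,"z":0,"claw":1},
    {"rx":0,"ry":0,"rz":0.58,"x":0,"y":0,"z":0,"claw":1},
    {"rx":0,"ry":0,"rz":0.6,"x":0,"y":0,"z":0,"claw":1},
    {"rx":0,"ry":0,"rz":0.602,"x":0,"y":0,"z":0,"claw":1},
    {"rx":0,"ry":0,"rz":0.602,"x":0,"y":0,"z":0,"claw":1},
    {"rx":0,"ry":0,"rz":0.602,"x":0,"y":0,"z":0,"claw":1},
  ],
)

```text
time: 17.28
ee_pos: [0.499, -0.1643, 0.1329]
tcp_rot: [-0.0, 0.957, -0.29, -0.001]
force: [-3.6, 3.7, -1.1]
gripper_width: 0.0137
grasp_force: 30.0
```

```bash
python3 - <<'E'
from h import *
o=ctrl.get_obs(); print(o['force'],o['moment'],o['qpos'],o['gripper_width']); delta(o['ee_pos'],rot(np.radians(2.2-36.1)))
im,d=ctrl.get_image('wrist'); im2,_=ctrl.get_image('scene'); im3,_=ctrl.get_image('top')
c=im2[170:290,260:380]; t=im3[175:300,340:500]
save('f6',np.hstack([cv2.resize(im,(400,400)),np.vstack([cv2.resize(c,(400,400))])]));
save('f6t',np.hstack([cv2.resize(t,(512,400))]))
E
```

```text
[-3.62717707  3.74230396 -1.06699178] [0.8183225  0.64067034 0.1445734 ] [ 0.06870209  0.48094385  0.20811336  1.95926615 -0.14641294  0.71699097
 -1.79550784] 0.013715385095257094
xyz [0. 0. 0.] rxyz [0.    0.001 0.002] rows 0.0
```

View pics/f6.png

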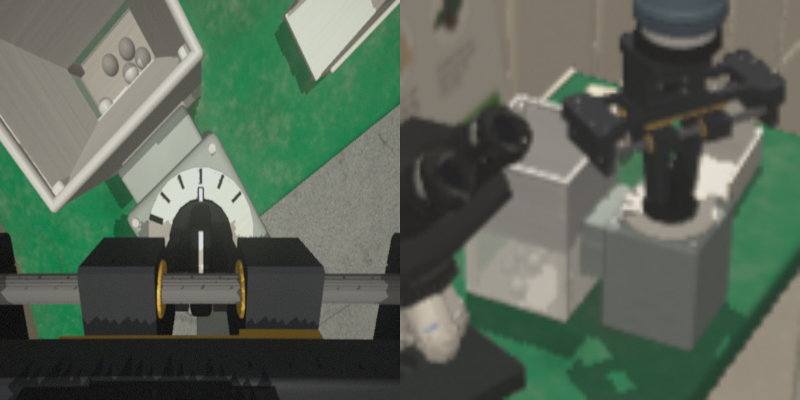

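The pointer nose (201,190) is on the third thin mark after the thick home mark at (157,217). The balls look to be through the gate, so I'll check their heights by depth in the wrist view and wait a moment for settling.

Call:
move_arm(
  rows=[
    {"rx":0,"ry":0,"rz":0.002,"x":0,"y":0,"z":0,"claw":1},
    {"rx":0,"ry":0,"rz":0.002,"x":0,"y":0,"z":0,"claw":1},
    {"rx":0,"ry":0,"rz":0.002,"x":0,"y":0,"z":0,"claw":1},
    {"rx":0,"ry":0,"rz":0.002,"x":0,"y":0,"z":0,"claw":1},
    {"rx":0,"ry":0,"rz":0.002,"x":0,"y":0,"z":0,"claw":1},
    {"rx":0,"ry":0,"rz":0.002,"x":0,"y":0,"z":0,"claw":1},
  ],
)

```text
time: 17.93
ee_pos: [0.499, -0.1642, 0.1329]
tcp_rot: [-0.0, 0.957, -0.292, -0.001]
force: [-3.0, 3.1, -1.7]
gripper_width: 0.0138
grasp_force: 30.0
```

```bash
python3 - <<'E'
from h import *
im,d=ctrl.get_image('wrist'); p=ctrl.camera_params('wrist'); P=cloud(p,d)
for u,v in [(111,62),(126,46),(131,70),(142,55),(106,103)]:
    a,b=int(u*1.6),int(v*1.2); print(np.round(P[b,a]*1000))
print(np.round(np.percentile(P[30:130,130:250,2]*1000,[1,5,10])))
im2,d2=ctrl.get_image('top'); Q=cloud(ctrl.camera_params('top'),d2)
m=(abs(Q[...,0]-.6265)<.03)&(abs(Q[...,1]+.16)<.045); print('top throat z',np.round(np.percentile(Q[m][:,2]*1000,[0,10,30,50,90])))
h=Q[...,2]; roi=(Q[...,0]>.48)&(Q[...,0]<.63)&(Q[...,1]<-.29)&(Q[...,1]>-.47)
mm=roi&(h>.008)&(h<.12); print(mm.sum(), cv2.minAreaRect((Q[mm][:,:2]*1000).astype(np.float32)))
c=im[0:180,100:420]; t=im2[175:300,340:500]
save('f7',np.hstack([cv2.resize(c,(400,400)),cv2.resize(t,(400,400))]))
E
```

```text
[ 650. -146.   23.]
[ 650. -168.   24.]
[ 632. -161.   24.]
[ 635. -178.   23.]
[ 629. -120.   21.]
[4. 5. 5.]
top throat z [ -2.   5.  17.  90. 117.]
1399 ((549.5699462890625, -381.4692077636719), (67.0202865600586, 116.16474914550781), 5.679553031921387)
```

View pics/f7.png

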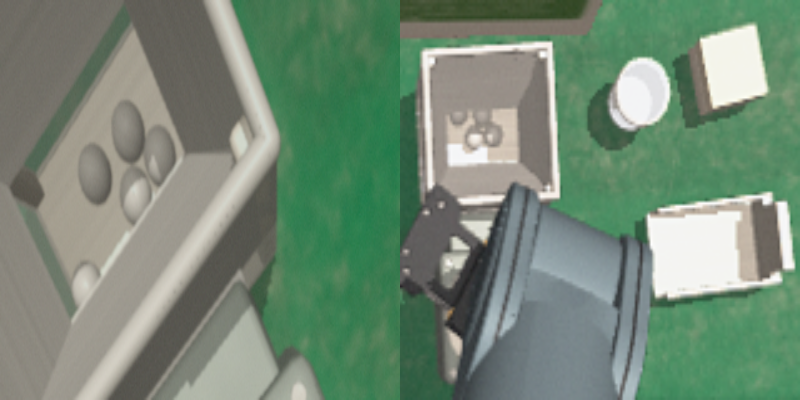

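All five balls have their tops at about 24 mm, so they are on the chamber floor. The scoop is empty and upright, and the knob is held at the third click, so I'll hand the job in.

```bash
python3 -c "
from rig import ctrl
print(ctrl.job_done())"
```

```text
the job is handed in; nothing more can be done
None
```

The job is handed in at about 18 s of the 72 s allowed: all five balls are on the clear chamber's floor, the empty scoop stands upright clear of the dispenser, and the knob is held at the third click.

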